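Re-clamp a slide carriage against its spring buffer

ROBOT

A 6-joint arm with a two-finger parallel gripper is mounted at the origin on a cart in front of the work surface, level with it; the furniture and walls round the work are solid. World frame = base frame: x ahead of the robot, y to its left, z up, the work surface at z = 0. Lengths are in mm, angles in rad, forces in N, time in s.
With the tool pointing down it reaches from about 300 to 775 mm from the base axis. Payload 14.6 kg.
Tool frame: the origin (TCP) lies between the finger pads; the fingertips stand 22 mm ahead of it and the grasp point (between the pads) lies 3 mm ahead of it (manip.tcp_to_tips is the distance from the TCP to the fingertips, in mm); y points along the fingers, z is the direction in which the jaws open and shut, and the axes are right-handed (so a half turn about y gives the same grasp; the last joint's range is limited). The gripper opens to 94 mm and grips with 3 to 60 N. Pads are 16 mm wide; open, the fingers measure 119 mm over their backs; the gripper's body (75 mm by 177 mm) begins 78 mm behind the grasp point.
Start: joints at [1.073, 0.3, 1.521, -0, 1.321, -0.067], TCP at [229.675, 499.739, 227.446] pointing down, gripper open.
Joint ranges: [-3.03, 3.03], [-0.79, 2.21], [0.23, 2.52], [-1.04, 4.18], [0, 3.07], [-2.55, 2.55]. Speed limits (rad/s): [2.22, 2.22, 2.57, 3.14, 3.14, 3.14].

INTERFACE

Orientations are given as [roll, pitch, yaw] about the fixed x, y, z axes, in that order (R = Rz(yaw) Ry(pitch) Rx(roll)).
In Python, from cell import manip gives the robot as it stands.
- The arm moves only by the shell command python3 -m jog 'ROWS' [OPENING] [FORCE]. ROWS is JSON, one flat list of numbers, 6 for each row, row after row: the shift along the tool's x, y, z in mm, then the turn, a rotation vector about the tool's x, y, z in degrees. A call has 1 to 10 rows; each row is the pose to reach, as a shift and turn from the pose commanded when the call began, along the tool's axes at that moment; what a row does not reach only later rows make up. A row lasts 1/12 s, in which the tool goes at most 41.7 mm and 7.16 degrees, less where a joint would pass 70% of its speed; a pose out of reach is approached as far as the arm can. A call with a gripper value outside its range is refused whole. OPENING is the finger opening in mm, from 0 to 94, set as the call begins (- or left out, the last holds). The fingers move at their own pace and stop on an object; FORCE is the grip in N (left out, the last holds). Time passes only in rows, so rows that repeat a pose let the fingers close. It gives the time, the measured TCP pose, the force and the opening at its end, in the units of the state.
- manip.read_state(): the state, without advancing time (a new reading comes with each control period).
- manip.camera(name): name is "scene" or "top" or "wrist"; returns a dict with "img" (400x640x3 uint8, red, green, blue), "intrinsics" (3x3 intrinsics, pixels), "k1" (the pictures are not rectified: a ray, as slopes to the right and down, at radius r is drawn at 1 + k1 r^2 times it, then the intrinsics apply), "origin" and "orientation" of the camera in the world. Camera axes: x right, y down, z forward; pixel columns grow to the right and rows downward; lengths in mm; the calibration is good to about 2 mm. A picture is of the moment at which its call begins. There is no depth.
- manip.sign_off(): hands the job in, once; it reports no verdict.
Trained networks look in a picture, given as the dict that the camera call returned (one of the last four; its "shot" number tells which), for a name from the list of things; names that differ only in an ending like _2 or _b are one class to them, and where a whole thing is asked for, a point or a joint stands for the part that bears it (a point fixed in the world has none). Each returns a list of dicts, best first, with "score" (0 to 1); they miss things now and then, are a little off and sometimes report something else, mostly with a low value. They report only what shows in the picture. A call takes as long as a camera call.
- manip.masks_of(thing, picture): "pixels" (400x640 bool, what is visible of it) and "xy" ([column, row] in pixels, amid what is visible of it).
- manip.tip_of(thing, picture): "xy" ([column, row] in pixels: a listed point, or the origin of a listed thing).
The state is a dict: "clock": time; "joints": joint angles; "qd": joint speeds; "effort": joint torques, N m; "eef_pos": TCP position; "eef_rot": TCP orientation; "wrist_force": force on the tool from outside, world axes, zero at the start; "moment": the same for the moment, N m; "finger_gap": finger opening in mm.
Only numpy, scipy, OpenCV 4.12 (cv2) and the standard library are available. Lean on these libraries where they do the work, as an engineer would, in place of code of your own. Each camera call takes 0.05 s, during which the arm holds its last target.

TASK

The carriage on the small slide is held by its toggle brake. Flick the brake lever up to release it, push the carriage along the slide onto the spring buffer until it presses there with about 10 N (never more than 25 N), and while keeping that pressure push the lever fully down again, so that the carriage stays clamped against the squeezed buffer when you let go.

Things in the scene. Friction and masses are not known exactly. Their poses are not given: they have to be found in the camera images.
- slide: Fixed slide: flat steel base plate 135 x 400 x 12 mm on the worktop with a steel guide rail along it. Origin at worktop level, mid-length; y runs along the rail towards the buffer (robot's left), x away from the robot, z up. The plate spans x = -90 to +45 mm. The buffer stands near its +y end.
- carriage: Grey saddle on the rail, 84 (x) x 80 (y) mm, top at 54 mm, with a steel V-block fixed on it (top at 86 mm). It slides only along the slide's y, unbraked with 1 to 2 N of friction. Origin at worktop level, mid-length, axes as the slide's. Its +y face (40 mm from the origin) meets the buffer pin when its origin is at slide y = 61 mm, give or take 18 mm.
- buffer: Grey block, 40 x 34 x 50 mm, fixed to the slide; origin under its middle, 12 mm above the worktop, at slide y = 163 mm. A rubber-tipped pin points from it to -y in a screw-set sleeve: tip 62 mm from the origin, but screwed in or out by up to 18 mm, unmeasured: feel for it. The pin gives way with 2.5 N per mm for 7.5 mm, then is solid.
- lever (a joint): Brake lever: 0 = fully down (level, brake on), 0.75 rad = fully up (off). A spring toggles it over centre at 0.25 rad, down below that, up above. It takes 2 to 6 N at the pedal to lift, about 9 N to start down from fully up. The hinge is parallel to the slide's y, at x = -52, z = 47 mm from the carriage's origin; the lever points to the robot (-x).
- pedal (a point): Middle of the top face of the lever's grey ribbed pedal: 34 mm long, 24 mm wide (along the slide's y), 14 mm thick, centred 91 mm along the lever from the hinge, its top 12 mm above the lever's hinge line. Top at 59 mm over the worktop when down, about 118 mm when up. Its sides are free: pinched across its width from above it moves the lever and carries the carriage too.
- ring_gauge: Bystander: knurled steel ring gauge, 40 mm across, 14 mm high, lying on the worktop; leave it alone. Origin in the middle of its underside.
- weight: Bystander: steel calibration weight with a knob, 29 mm across, 48 mm high, standing on the worktop; leave it alone. Origin in the middle of its underside.

How it is judged (in metres and radians):
On the way, in this order (a step that is already met when the one before it is completed fails the run):
1. the brake lever is up and the brake released (value of joint lever above 0.5 rad), for 0.1 s.
2. with the lever still up, the carriage is pressed onto the spring buffer (value of joint lever above 0.4 rad and contact force between carriage and buffer above 4 N), for 0.1 s.
At the end, for the whole second after the job is handed in: The lever is fully down (under 0.08 rad), the carriage is at rest and, let go, stays clamped against the buffer with 6 to 15 N (value of joint lever below 0.08 rad and contact force between carriage and buffer between 6 and 15 N and linear speed of carriage below 0.003 m/s); the robot touches nothing.
It fails at once if the carriage is rammed or pressed onto the buffer with more than 25 N (contact force between carriage and buffer above 25 N).
It fails at once if the ring gauge or the weight is pushed away by more than 15 mm (distance of any of ring_gauge, weight from where it was at the start of the episode above 0.015 m).
It also fails if it takes over 54 s, if anything falls off the work surface, if the arm or the gripper's body presses on something with over 40 N, if the wrist force passes 120 N, or if a joint passes its speed limit or range.

## Working session

There is one attempt and no reset: what is moved stays moved. The work goes in short steps, Python scripts to look and compute and a shell command to move; the robot and the scene stay as the last step left them, time stands still between calls to the robot, and variables do not carry over. Pictures are saved under pics/ and viewed, and the job is handed in when it is done.

```bash
ls; mkdir -p pics; cat > h.py <<'E'
import numpy as np, cv2
from cell import manip
from scipy.spatial.transform import Rotation as R
def rot(c):
    o=np.array(c["orientation"],float)
    return o if o.shape==(3,3) else R.from_euler('xyz',o).as_matrix()
def ray(c,xy):
    K=np.array(c["intrinsics"]);d=np.array([(xy[0]-K[0,2])/K[0,0],(xy[1]-K[1,2])/K[1,1]])
    u=d.copy()
    for _ in range(30): u=d/(1+c["k1"]*(u@u))
    return np.array(c["origin"],float),rot(c)@np.array([u[0],u[1],1.])
def atz(c,xy,z):
    o,d=ray(c,xy); return o+d*(z-o[2])/d[2]
def proj(c,p):
    K=np.array(c["intrinsics"]);v=rot(c).T@(np.array(p,float)-np.array(c["origin"],float))
    u=v[:2]/v[2];u=u*(1+c["k1"]*(u@u));return K[:2,:2]@u+K[:2,2]
def save(c,n): cv2.imwrite("pics/"+n,c["img"][:,:,::-1])
E
python3 - <<'E'
from h import *
print(manip.read_state())
for n in ["scene","top"]:
    c=manip.camera(n);save(c,n+"1.png");print(n,c["origin"],c["orientation"],c["k1"],c["intrinsics"])
    for t in ["slide","carriage","buffer","lever","pedal","ring_gauge","weight"]:
        for f in (manip.tip_of,manip.masks_of):
            print(t,f.__name__,[(np.round(r["score"],2),np.round(r["xy"],1)) for r in f(t,c)][:3])
E
```

```text
pics
{'clock': 0.0, 'joints': array([ 1.07338041e+00,  3.00473813e-01,  1.52161830e+00, -3.73609133e-05,
        1.32071078e+00, -6.66193634e-02]), 'qd': array([-3.94087306e-04,  1.18468170e-06,  7.02519556e-04, -2.26295638e-04,
        2.12098186e-04, -1.11549728e-03]), 'effort': array([-2.99133862e-03, -5.31815708e+01, -3.52731264e+01,  7.05914805e-02,
        2.45326204e-02, -8.67112180e-05]), 'eef_pos': array([229.57529333, 499.51361907, 226.86908998]), 'eef_rot': array([-1.57200629e+00,  4.44584095e-05, -4.30787310e-01]), 'wrist_force': array([-0.14888094, -0.23948349, -0.14333473]), 'moment': array([ 0.01039257,  0.0505033 , -0.00220536]), 'finger_gap': 94.04375711029057}
scene [ -38.28066039 -644.07990635  567.43702233] [-2.16168121 -0.0030986  -0.85865778] -0.06799558536454482 [[426.72077808   0.         319.38560247]
 [  0.         426.72077808 192.00007511]
 [  0.           0.           1.        ]]
slide call [(np.float64(0.57), array([354.8, 200.5]))]
slide call [(np.float64(0.68), array([360.9, 205. ]))]
carriage call [(np.float64(0.74), array([383.1, 217.8]))]
carriage call [(np.float64(0.62), array([377.8, 206.3]))]
buffer call [(np.float64(0.92), array([311.1, 166.7]))]
buffer call [(np.float64(0.57), array([311.9, 157.2]))]Traceback (most recent call last):
  File "<stdin>", line 7, in <module>
ValueError: it knows: buffer, carriage, pedal, ring_gauge, slide, weight
```

```bash
python3 - <<'E'
from h import *
Z=dict(slide=0,carriage=0,buffer=12,pedal=59,ring_gauge=0,weight=0)
for n in ["scene","top"]:
    c=manip.camera(n);save(c,n+"2.png");print(n,np.round(c["origin"]),np.round(c["orientation"],3))
    for t in Z:
        for f in (manip.tip_of,manip.masks_of):
            print(t,f is manip.tip_of,[(np.round(r["score"],2),np.round(r["xy"],1),np.round(atz(c,r["xy"],Z[t]),1)) for r in f(t,c)][:3])
E
```

```text
scene [ -38. -644.  567.] [-2.162 -0.003 -0.859]
slide True [(np.float64(0.57), array([351.8, 201.3]), array([ 623.2, -174.5,    0. ]))]
slide False [(np.float64(0.78), array([360.9, 204.2]), array([ 627.7, -197.2,    0. ]))]
carriage True [(np.float64(0.7), array([381.6, 218.1]), array([ 615. , -262.6,    0. ])), (np.float64(0.65), array([353.2, 200.4]), array([ 628.2, -174.7,    0. ]))]
carriage False [(np.float64(0.91), array([377.6, 206.7]), array([ 644.7, -231.8,    0. ]))]
buffer True [(np.float64(0.59), array([308. , 168.4]), array([652.2, -12. ,  12. ])), (np.float64(0.31), array([390.7, 279.8]), array([ 459.5, -385.9,   12. ]))]
buffer False [(np.float64(0.74), array([311.6, 158.1]), array([698.2,  16.7,  12. ])), (np.float64(0.32), array([378.2, 207.7]), array([ 628. , -243.6,   12. ]))]
pedal True [(np.float64(0.92), array([331.6, 222.1]), array([ 472.8, -236.2,   59. ]))]
pedal False [(np.float64(0.6), array([348.4, 217.1]), array([ 506.9, -251. ,   59. ]))]
ring_gauge True [(np.float64(0.63), array([254.4, 175.5]), array([551.8,  80.6,   0. ])), (np.float64(0.58), array(
[... 892 characters left out ...]
 [(np.float64(0.2), array([358.3, 176. ]), array([ 623.2, -252.2,   12. ]))]
buffer False [(np.float64(0.56), array([264.4, 157.9]), array([671.9,  -7.3,  12. ]))]
pedal True [(np.float64(0.83), array([355.2, 230.1]), array([ 478.5, -236.5,   59. ]))]
pedal False [(np.float64(0.66), array([356.1, 217.7]), array([ 508.6, -239.2,   59. ]))]
ring_gauge True [(np.float64(0.47), array([237.7, 208.9]), array([538.9,  60.6,   0. ]))]
ring_gauge False [(np.float64(0.46), array([234.9, 205.3]), array([548.3,  68.1,   0. ]))]
weight True [(np.float64(0.67), array([408.3, 235.3]), array([ 470. , -378.8,    0. ]))]
weight False [(np.float64(0.68), array([410.7, 236.5]), array([ 466.9, -384.8,    0. ]))]
```

View pics/scene2.png

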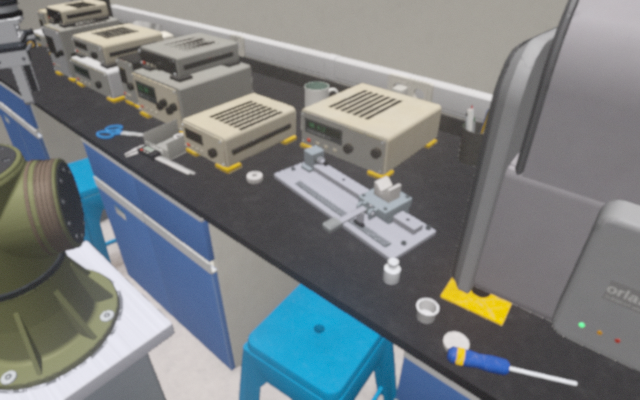

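View pics/top2.png

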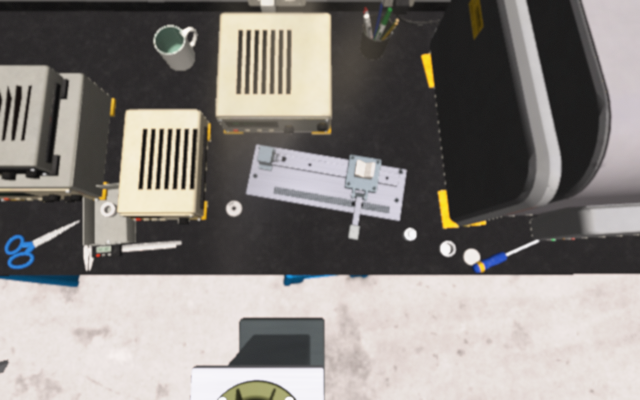

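```bash
python3 - <<'E'
from h import *
from scipy.optimize import least_squares
for n in ["top","scene"]:
    c=manip.camera(n)
    r=manip.masks_of("slide",c)[0]
    m=r["pixels"].astype(np.uint8)
    for t in ("carriage","buffer"):
        q=manip.masks_of(t,c)
        if q: m|=q[0]["pixels"].astype(np.uint8)
    img=c["img"][:,:,::-1].copy()
    crop=img[130:260,220:440] if n=="top" else img[130:300,240:450]
    cv2.imwrite(f"pics/{n}_z.png",cv2.resize(crop,None,fx=3.5,fy=3.5,interpolation=cv2.INTER_CUBIC))
    if n=="top":
        cnt=max(cv2.findContours(m,0,2)[0],key=cv2.contourArea)
        print(cv2.minAreaRect(cnt),cv2.boxPoints(cv2.minAreaRect(cnt)))
        print([np.round(atz(c,p,12)[:2]) for p in cv2.boxPoints(cv2.minAreaRect(cnt))])
E
```

```text
((324.93499755859375, 190.09228515625), (155.00567626953125, 82.91276550292969), 11.9761323928833) [[240.5167  214.56416]
 [257.72147 133.45607]
 [409.3533  165.6204 ]
 [392.14853 246.7285 ]]
[array([523.,  51.]), array([739.,  12.]), array([ 651., -386.]), array([ 440., -334.])]Traceback (most recent call last):
  File "<stdin>", line 5, in <module>
IndexError: list index out of range
```

View pics/top_z.png

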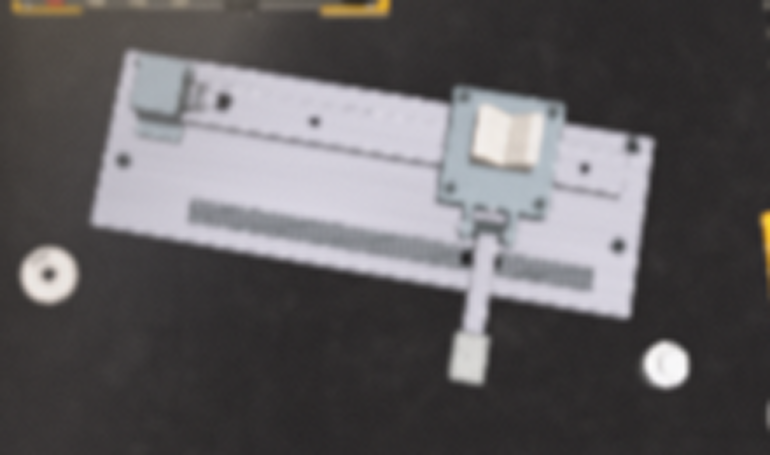

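The top zoom shows the plate corners at zoom pixels (127,50), (655,137), (630,318), (91,225), pedal at (469,358), saddle centre about (503,150), weight (666,365), ring (48,275).

```bash
python3 - <<'E'
from h import *
from scipy.optimize import least_squares
c=manip.camera("top")
z=lambda p:np.array(p)/3.5+[220,130]-0.35
px=[z(p) for p in[(127,50),(655,137),(630,318),(91,225)]]
L=np.array([(45,200),(45,-200),(-90,-200),(-90,200)])
W=np.array([atz(c,p,12)[:2] for p in px]);print(np.round(W,1))
def T(v,l): 
    C,S=np.cos(v[2]),np.sin(v[2]);return l@np.array([[C,S],[-S,C]])+v[:2]
s=least_squares(lambda v:(T(v,L)-W).ravel(),[620,-170,-.15]);print(s.x,np.round(s.fun,1))
v=s.x
ped=atz(c,z((469,358)),59)[:2]
C,S=np.cos(v[2]),np.sin(v[2]);inv=lambda p:np.array([[C,S],[-S,C]])@(p-v[:2])
print("pedal",ped,inv(ped))
sad=np.mean([atz(c,z(p),54)[:2] for p in[(457,88),(563,103),(548,218),(438,202)]],0);print("saddle",sad,inv(sad))
print("yaw deg",np.degrees(v[2]), "buffer",T(v,np.array([[0,163]])))
for n,p,h in(("ring",(48,275),14),("weight",(666,365),48)):
    w=atz(c,z(p),h)[:2];print(n,w,inv(w))
E
```

```text
[[ 709.9   15.8]
 [ 642.3 -379.2]
 [ 506.8 -355.4]
 [ 576.1   39. ]]
[ 6.30939172e+02 -1.73795248e+02 -1.71783504e-01] [-0.4 -0.2 -1.2  0.7  1.3 -0.1  0.4 -0.4]
pedal [ 474.08926678 -232.637187  ] [-144.48287048  -84.78777426]
saddle [ 620.78940908 -259.01085998] [  4.56637254 -85.69636153]
yaw deg -9.842469788186106 buffer [[658.80237151 -13.19437013]]
ring [538.70534964  68.92654987] [-132.367109    223.38285037]
weight [ 469.85982134 -371.28361986] [-124.94986094 -222.11651522]
```

```bash
cat >> h.py <<'E'
O=np.array([630.9,-173.8]);YAW=-0.1718
def S2W(p):
    C,S=np.cos(YAW),np.sin(YAW);return np.array([O[0]+C*p[0]-S*p[1],O[1]+S*p[0]+C*p[1],p[2]])
def W2S(p):
    C,S=np.cos(YAW),np.sin(YAW);d=np.array(p[:2])-O;return np.array([C*d[0]+S*d[1],-S*d[0]+C*d[1],p[2]])
def to(p,slide=True):
    s=manip.read_state();w=S2W(p) if slide else np.array(p)
    Rt=R.from_euler('xyz',s["eef_rot"]);G=R.from_euler('xyz',[-np.pi/2,0,YAW])
    print("shift",np.round(Rt.inv().apply(w-s["eef_pos"]),1),"turn",np.round(np.degrees((Rt.inv()*G).as_rotvec()),2))
def st():
    s=manip.read_state();C,S=np.cos(YAW),np.sin(YAW);f=s["wrist_force"]
    print("t",round(s["clock"],2),"slide",np.round(W2S(s["eef_pos"]),1),"Fs",np.round([C*f[0]+S*f[1],-S*f[0]+C*f[1],f[2]],1),"gap",round(s["finger_gap"],1))
E
python3 -c "
from h import *
st();to((-143.5,-85,200))"
```

```text
t 2.0 slide [-510.5  595.   227.4] Fs [ 0.3 -0.5  1. ] gap 93.9
shift [ 528.9   27.5 -563.4] turn [  0.   -14.84   0.  ]
```

```bash
python3 -m jog '[10,1,-11,0,-1,0, 37,2,-40,0,-4,0, 65,3,-69,0,-7,0, 93,5,-99,0,-10,0, 121,6,-129,0,-13,0, 149,8,-159,0,-14.84,0, 177,9,-189,0,-14.84,0, 205,11,-219,0,-14.84,0, 233,12,-249,0,-14.84,0, 261,14,-278,0,-14.84,0]' 60 25; python3 -c "
from h import *
st();to((-143.5,-85,150))"
```

```text
clock: 2.83
eef_pos: [350.8, 136.3, 213.8]
eef_rot: [-1.57, -0.001, -0.171]
wrist_force: [1.0, 1.2, 0.0]
finger_gap: 59.9
t 2.83 slide [-329.   257.6  213.8] Fs [0.8 1.3 0. ] gap 59.9
shift [ 185.3   63.8 -342.7] turn [-0.03  0.02  0.06]
```

```bash
python3 -m jog '[19,3,-35,0,0,0, 38,8,-70,0,0,0, 57,14,-105,0,0,0, 76,22,-140,0,0,0, 95,30,-175,0,0,0, 114,38,-210,0,0,0, 133,44,-245,0,0,0, 152,48,-280,0,0,0, 168,50,-310,0,0,0, 176,50,-325,0,0,0]'; python3 -m jog '[0,0,0,0,0,0, 0,0,0,0,0,0]'; python3 - <<'E'
from h import *
st();to((-143.5,-85,130))
c=manip.camera("wrist");save(c,"w1.png")
for f in (manip.tip_of,manip.masks_of):
    for r in f("pedal",c): print(r["score"],r["xy"],W2S(atz(c,r["xy"],59)))
t=manip.camera("top");save(t,"t3.png")
E
```

```text
clock: 3.67
eef_pos: [468.9, -215.5, 162.7]
eef_rot: [-1.571, 0.0, -0.174]
wrist_force: [0.1, 0.7, 0.1]
finger_gap: 60.0
clock: 3.83
eef_pos: [468.4, -212.4, 163.1]
eef_rot: [-1.571, 0.001, -0.173]
wrist_force: [-0.2, 0.6, 0.5]
finger_gap: 60.0
t 3.83 slide [-153.5  -65.8  163.1] Fs [-0.3  0.6  0.5] gap 60.0
shift [ 10.1  33.1 -19.1] turn [-0.02 -0.07 -0.04]
0.97 [299.5, 217.8] [-144.87357358  -85.11954165   59.        ]
0.75 [301.4, 240.4] [-125.39238281  -83.90229636   59.        ]
```

View pics/w1.png

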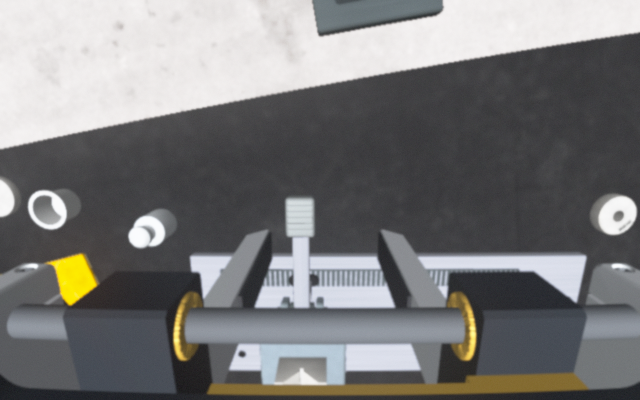

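```bash
python3 -m jog '[5,17,-10,0,0,0, 10,33,-19.5,0,0,0, 10,60,-19.5,0,0,0, 10,85,-19.5,0,0,0, 10,100,-19.5,0,0,0, 10,108,-19.5,0,0,0, 10,109,-19.5,0,0,0]'; python3 -m jog '[0,0,0,0,0,0, 0,0,0,0,0,0]' 40; python3 - <<'E'
from h import *
st();to((-144,-85,54))
c=manip.camera("wrist");save(c,"w2.png")
r=manip.tip_of("pedal",c); print([(q["xy"],W2S(atz(c,q["xy"],59))) for q in r])
E
```

```text
clock: 4.62
eef_pos: [474.7, -232.2, 53.5]
eef_rot: [-1.57, 0.002, -0.171]
wrist_force: [-0.4, 0.1, -0.8]
finger_gap: 59.9
clock: 4.78
eef_pos: [475.7, -233.1, 55.7]
eef_rot: [-1.571, -0.002, -0.171]
wrist_force: [0.2, 0.2, 0.2]
finger_gap: 50.2
t 4.78 slide [-142.8  -85.    55.7] Fs [0.1 0.2 0.2] gap 50.2
shift [-1.2  1.7 -0. ] turn [0.03 0.02 0.1 ]
[([323.9, 258.3], array([-145.85389053,  -84.32615987,   59.        ]))]
```

View pics/w2.png

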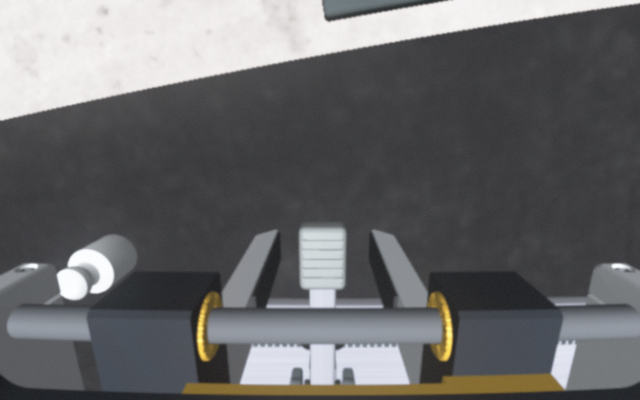

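The pedal (323,258) is centred between the fingers. Closing.

```bash
python3 -m jog '[-1.5,1.5,0,0,0,0, -1.5,1.5,0,0,0,0, -1.5,1.5,0,0,0,0, -1.5,1.5,0,0,0,0, -1.5,1.5,0,0,0,0, -1.5,1.5,0,0,0,0, -1.5,1.5,0,0,0,0, -1.5,1.5,0,0,0,0]' 10 20; python3 -c "
from h import *
st()
import numpy as np
for a in np.linspace(0,.75,9):
  x=-91*np.cos(a)+5*np.sin(a);z=91*np.sin(a)+5*np.cos(a);print(round(a,2),'x+',round(x+91,1),'z+',round(z-5,1))"
```

```text
clock: 5.55
eef_pos: [473.4, -233.6, 53.2]
eef_rot: [-1.572, -0.0, -0.172]
wrist_force: [-2.7, -6.3, 0.8]
finger_gap: 24.1
t 5.55 slide [-144.9  -85.8   53.2] Fs [-1.6 -6.6  0.8] gap 24.1
0.0 x+ 0.0 z+ 0.0
0.09 x+ 0.9 z+ 8.5
0.19 x+ 2.5 z+ 16.9
0.28 x+ 5.0 z+ 25.1
0.38 x+ 8.2 z+ 33.0
0.47 x+ 12.1 z+ 40.6
0.56 x+ 16.7 z+ 47.8
0.66 x+ 22.0 z+ 54.5
0.75 x+ 27.8 z+ 60.7
```

```bash
python3 -m jog '[0.3,-4,0,0,0,0, 0.9,-8.5,0,0,0,0, 1.6,-13,0,0,0,0, 2.5,-17,0,0,0,0, 3.7,-21,0,0,0,0, 5,-25,0,0,0,0, 6.6,-29,0,0,0,0, 8.2,-33,0,0,0,0]'; python3 -c "
from h import *
st()"; python3 -m jog '[1.8,-4,0,0,0,0, 3.9,-7.6,0,0,0,0, 6,-11,0,0,0,0, 8.5,-14.8,0,0,0,0, 11,-18,0,0,0,0, 13.8,-21.5,0,0,0,0, 16.5,-24.5,0,0,0,0, 19.6,-27.7,0,0,0,0, 19.6,-27.7,0,0,0,0]'; python3 - <<'E'
from h import *
st();c=manip.camera("scene");save(c,"s3.png");cv2.imwrite("pics/s3z.png",cv2.resize(c["img"][130:300,240:450,::-1],None,fx=3.5,fy=3.5))
E
```

```text
clock: 6.22
eef_pos: [482.1, -234.2, 86.7]
eef_rot: [-1.571, -0.001, -0.172]
wrist_force: [0.9, 1.3, -1.3]
finger_gap: 24.0
t 6.22 slide [-136.3  -85.    86.7] Fs [ 0.6  1.4 -1.3] gap 24.0
clock: 6.97
eef_pos: [501.6, -237.8, 114.2]
eef_rot: [-1.571, -0.001, -0.172]
wrist_force: [2.3, 1.5, 11.3]
finger_gap: 23.9
t 6.97 slide [-116.4  -85.1  114.2] Fs [ 2.   1.8 11.3] gap 23.9
```

View pics/s3z.png

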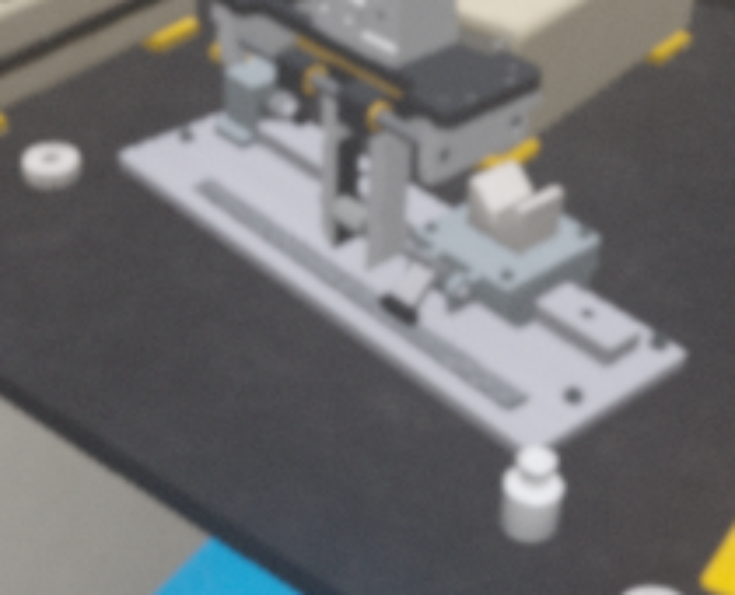

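```bash
python3 -m jog '[0,0,2,0,0,0, 0,0,8,0,0,0, 0,0,20,0,0,0, 0,0,34,0,0,0, 0,0,48,0,0,0, 0,0,62,0,0,0, 0,0,76,0,0,0, 0,0,88,0,0,0, 0,0,96,0,0,0, 0,0,100,0,0,0]' - 30; python3 -m jog '[0,0,0,0,0,0, 0,0,3,0,0,0, 0,0,6,0,0,0, 0,0,9,0,0,0, 0,0,12,0,0,0]';python3 - <<'E'
from h import *
st();c=manip.camera("top");save(c,"t4.png");cv2.imwrite("pics/t4z.png",cv2.resize(c["img"][130:260,220:440,::-1],None,fx=3.5,fy=3.5))
print([(q["score"],W2S(atz(c,q["xy"],0))) for q in manip.tip_of("carriage",c)])
E
```

```text
clock: 7.85
eef_pos: [519.1, -138.5, 114.3]
eef_rot: [-1.571, -0.003, -0.171]
wrist_force: [4.5, -2.2, 5.7]
finger_gap: 23.7
clock: 8.27
eef_pos: [521.0, -127.6, 114.2]
eef_rot: [-1.571, -0.003, -0.172]
wrist_force: [5.7, -2.5, 5.8]
finger_gap: 23.9
t 8.27 slide [-116.2   26.7  114.2] Fs [ 6.  -1.5  5.8] gap 23.9
[(0.78, array([ 4.44478376, 30.85268839,  0.        ]))]
```

View pics/t4z.png

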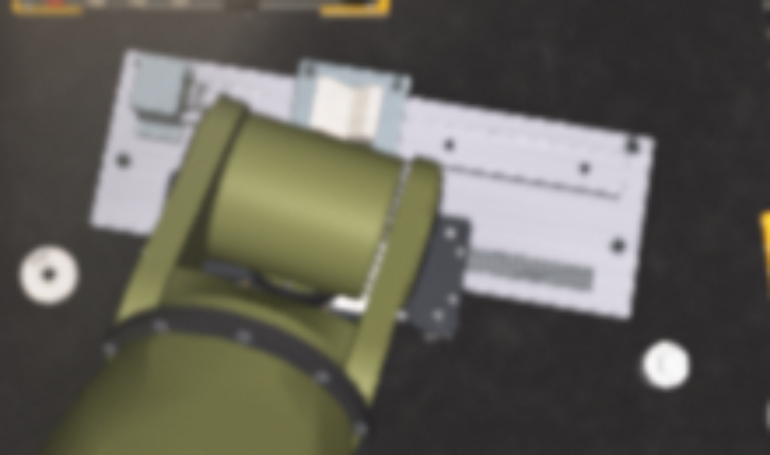

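The carriage follows (seen at around (355,105) in the zoom). Now I'll feel for the pin.

```bash
python3 -m jog '[0,0,2,0,0,0, 0,0,4,0,0,0, 0,0,6,0,0,0, 0,0,8,0,0,0, 0,0,10,0,0,0, 0,0,12,0,0,0, 0,0,14,0,0,0, 0,0,15,0,0,0, 0,0,16,0,0,0]'; python3 -c "
from h import *
st()"; python3 -m jog '[0,0,1,0,0,0, 0,0,2,0,0,0, 0,0,3,0,0,0, 0,0,4,0,0,0]'; python3 -c "
from h import *
st()"
```

```text
clock: 9.12
eef_pos: [523.8, -111.9, 114.2]
eef_rot: [-1.571, -0.003, -0.172]
wrist_force: [5.7, -2.1, 5.1]
finger_gap: 24.1
t 9.12 slide [-116.1   42.7  114.2] Fs [ 6.  -1.1  5.1] gap 24.1
clock: 9.45
eef_pos: [524.5, -108.0, 114.2]
eef_rot: [-1.571, -0.003, -0.172]
wrist_force: [5.5, -2.5, 5.3]
finger_gap: 23.9
t 9.45 slide [-116.1   46.7  114.2] Fs [ 5.9 -1.5  5.3] gap 23.9
```

```bash
for i in 1 ; do :; done; python3 -m jog '[0,0,1,0,0,0, 0,0,2,0,0,0, 0,0,3,0,0,0, 0,0,4,0,0,0]'; python3 -m jog '[0,0,1,0,0,0, 0,0,2,0,0,0, 0,0,3,0,0,0]';  python3 -c "
from h import *
st()"
```

```text
clock: 9.78
eef_pos: [525.2, -104.0, 114.2]
eef_rot: [-1.571, -0.003, -0.172]
wrist_force: [6.2, -3.3, 5.7]
finger_gap: 24.1
clock: 10.03
eef_pos: [525.7, -101.1, 114.2]
eef_rot: [-1.571, -0.003, -0.172]
wrist_force: [6.3, -1.8, 5.2]
finger_gap: 23.9
t 10.03 slide [-116.1   53.6  114.2] Fs [ 6.5 -0.7  5.2] gap 23.9
```

```bash
python3 -m jog '[0,0,1,0,0,0, 0,0,2,0,0,0, 0,0,3,0,0,0]';  python3 -c "
from h import *
st()"
```

```text
clock: 10.28
eef_pos: [526.2, -98.1, 114.2]
eef_rot: [-1.571, -0.003, -0.172]
wrist_force: [6.2, -2.2, 5.2]
finger_gap: 23.8
t 10.28 slide [-116.1   56.7  114.2] Fs [ 6.5 -1.1  5.2] gap 23.8
```

```bash
python3 -m jog '[0,0,1,0,0,0, 0,0,2,0,0,0, 0,0,3,0,0,0, 0,0,3,0,0,0]';  python3 -c "
from h import *
st()"
```

```text
clock: 10.62
eef_pos: [526.8, -95.0, 114.2]
eef_rot: [-1.571, -0.003, -0.172]
wrist_force: [6.9, -1.1, 5.5]
finger_gap: 24.1
t 10.62 slide [-116.1   59.8  114.2] Fs [7.  0.1 5.5] gap 24.1
```

```bash
python3 -m jog '[0,0,1,0,0,0, 0,0,2,0,0,0, 0,0,2,0,0,0]';  python3 -c "
from h import *
st()"
```

```text
clock: 10.87
eef_pos: [527.1, -93.1, 114.2]
eef_rot: [-1.571, -0.003, -0.172]
wrist_force: [6.6, -0.0, 4.6]
finger_gap: 23.7
t 10.87 slide [-116.1   61.8  114.2] Fs [6.5 1.1 4.6] gap 23.7
```

```bash
python3 -m jog '[0,0,1,0,0,0, 0,0,2,0,0,0, 0,0,3,0,0,0]';  python3 -c "
from h import *
st()"
```

```text
clock: 11.12
eef_pos: [527.6, -90.3, 114.2]
eef_rot: [-1.571, -0.003, -0.172]
wrist_force: [6.0, -2.4, 4.7]
finger_gap: 23.6
t 11.12 slide [-116.1   64.6  114.2] Fs [ 6.4 -1.4  4.7] gap 23.6
```

```bash
python3 -m jog '[0,0,1,0,0,0, 0,0,2,0,0,0, 0,0,3,0,0,0]';  python3 -c "
from h import *
st()"
```

```text
clock: 11.37
eef_pos: [528.1, -87.3, 114.2]
eef_rot: [-1.571, -0.003, -0.172]
wrist_force: [6.4, -1.6, 4.9]
finger_gap: 23.6
t 11.37 slide [-116.1   67.7  114.2] Fs [ 6.6 -0.5  4.9] gap 23.6
```

```bash
python3 -m jog '[0,0,1,0,0,0, 0,0,2,0,0,0, 0,0,3,0,0,0]';  python3 -c "
from h import *
st()"
```

```text
clock: 11.62
eef_pos: [528.6, -84.3, 114.2]
eef_rot: [-1.571, -0.003, -0.172]
wrist_force: [5.4, -3.8, 5.2]
finger_gap: 23.6
t 11.62 slide [-116.    70.7  114.2] Fs [ 6.  -2.8  5.2] gap 23.6
```

```bash
python3 -m jog '[0,0,1,0,0,0, 0,0,2,0,0,0, 0,0,2,0,0,0]';  python3 -c "
from h import *
st()"
```

```text
clock: 11.87
eef_pos: [528.9, -82.5, 114.2]
eef_rot: [-1.572, -0.003, -0.172]
wrist_force: [6.0, -2.9, 4.8]
finger_gap: 23.9
t 11.87 slide [-116.1   72.5  114.2] Fs [ 6.4 -1.8  4.8] gap 23.9
```

```bash
python3 -m jog '[0,0,1,0,0,0, 0,0,2,0,0,0, 0,0,2,0,0,0]';  python3 -c "
from h import *
st()
c=manip.camera('scene');save(c,'s5.png');cv2.imwrite('pics/s5z.png',cv2.resize(c['img'][120:270,240:450,::-1],None,fx=3.5,fy=3.5))"
```

```text
clock: 12.12
eef_pos: [529.2, -81.0, 114.2]
eef_rot: [-1.572, -0.003, -0.172]
wrist_force: [5.6, -6.5, 4.7]
finger_gap: 24.0
t 12.12 slide [-116.1   74.1  114.2] Fs [ 6.6 -5.5  4.7] gap 24.0
```

View pics/s5z.png

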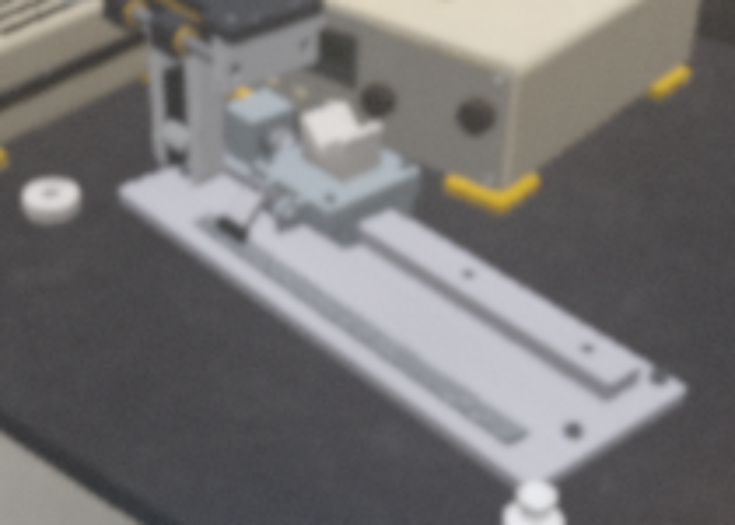

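```bash
python3 -m jog '[0,0,1,0,0,0, 0,0,1.5,0,0,0, 0,0,1.5,0,0,0]';  python3 -c "
from h import *
st()"
```

```text
clock: 12.42
eef_pos: [529.4, -79.9, 114.2]
eef_rot: [-1.573, -0.003, -0.172]
wrist_force: [4.9, -9.9, 3.9]
finger_gap: 23.4
t 12.42 slide [-116.    75.2  114.2] Fs [ 6.5 -9.   3.9] gap 23.4
```

```bash
python3 -m jog '[0,0,0.5,0,0,0, 0,0,1,0,0,0, 0,0,1,0,0,0]';  python3 -c "
from h import *
st()"
```

```text
clock: 12.67
eef_pos: [529.5, -79.1, 114.2]
eef_rot: [-1.573, -0.003, -0.172]
wrist_force: [4.3, -11.6, 4.9]
finger_gap: 23.8
t 12.67 slide [-116.    76.   114.2] Fs [  6.2 -10.7   4.9] gap 23.8
```

```bash
python3 -m jog '[-3,3.2,0.4,0,0,0, -5.8,6.2,0.4,0,0,0, -8.6,9.7,0.4,0,0,0, -11.1,12.9,0.4,0,0,0, -13.4,16.5,0.4,0,0,0, -15.7,20.1,0.4,0,0,0]';  python3 -c "
from h import *
st()"
```

```text
clock: 13.17
eef_pos: [513.6, -76.0, 94.2]
eef_rot: [-1.573, -0.002, -0.172]
wrist_force: [-2.0, -11.8, 11.2]
finger_gap: 23.9
t 13.17 slide [-132.3   76.3   94.2] Fs [  0.1 -11.9  11.2] gap 23.9
```

```bash
python3 -m jog '[-2,4,0,0,0,0, -3.9,7.6,0,0,0,0, -5.6,11.6,0,0,0,0, -7.1,15.5,0,0,0,0]';  python3 -c "
from h import *
st()"; python3 -m jog '[-1.3,4,0,0,0,0, -2.5,8.2,0,0,0,0, -3.4,12.3,0,0,0,0, -4.1,16.6,0,0,0,0, -4.7,21,0,0,0,0, -5,25.3,0,0,0,0, -5,27,0,0,0,0, -5,27,0,0,0,0]';  python3 -c "
from h import *
st()"
```

```text
clock: 13.5
eef_pos: [505.9, -74.6, 78.0]
eef_rot: [-1.573, 0.0, -0.172]
wrist_force: [-4.6, -10.3, 5.4]
finger_gap: 23.7
t 13.5 slide [-140.1   76.3   78. ] Fs [ -2.8 -11.    5.4] gap 23.7
clock: 14.17
eef_pos: [500.1, -73.5, 50.0]
eef_rot: [-1.573, 0.003, -0.172]
wrist_force: [-6.8, -12.5, 1.1]
finger_gap: 24.1
t 14.17 slide [-146.    76.5   50. ] Fs [ -4.6 -13.5   1.1] gap 24.1
```

```bash
python3 -m jog '[0,2,0,0,0,0, 0,2,0,0,0,0, 0,2,0,0,0,0]';  python3 -c "
from h import *
st()";  python3 -m jog '[0,0,0,0,0,0, 0,0,0,0,0,0, 0,0,0,0,0,0]' 50; python3 -c "
from h import *
st()"
```

```text
clock: 14.42
eef_pos: [500.2, -73.5, 48.6]
eef_rot: [-1.573, 0.003, -0.172]
wrist_force: [-7.8, -10.9, 5.7]
finger_gap: 23.5
t 14.42 slide [-145.9   76.5   48.6] Fs [ -5.8 -12.1   5.7] gap 23.5
clock: 14.67
eef_pos: [501.1, -72.3, 48.7]
eef_rot: [-1.571, 0.001, -0.172]
wrist_force: [0.6, 0.4, 0.2]
finger_gap: 40.4
t 14.67 slide [-145.2   77.8   48.7] Fs [0.5 0.5 0.2] gap 40.4
```

Retract up, then look.

```bash
python3 -m jog '[0,0,0,0,0,0, 0,-10,0,0,0,0, 0,-30,0,0,0,0, 0,-55,0,0,0,0, -10,-80,0,0,0,0, -25,-95,0,0,0,0, -35,-100,0,0,0,0, -40,-100,0,0,0,0, -40,-100,0,0,0,0]';python3 - <<'E'
from h import *
st()
for n in("wrist","scene","top"):
    c=manip.camera(n)
    im=c["img"][:,:,::-1]
    if n=="scene": im=cv2.resize(im[120:270,220:430],None,fx=3.5,fy=3.5)
    cv2.imwrite(f"pics/{n}7.png",im)
    print(n,[(round(q["score"],2),np.round(q["xy"]),np.round(W2S(atz(c,q["xy"],59)),1),"if up",np.round(W2S(atz(c,q["xy"],118)),1)) for q in manip.tip_of("pedal",c)][:2])
E
```

```text
clock: 15.42
eef_pos: [461.6, -65.3, 149.6]
eef_rot: [-1.571, -0.001, -0.172]
wrist_force: [-0.4, -0.3, -0.6]
finger_gap: 49.4
t 15.42 slide [-185.3   77.9  149.6] Fs [-0.3 -0.4 -0.6] gap 49.4
wrist [(0.95, array([322., 264.]), array([-142. ,   76.6,   59. ]), 'if up', array([-169.2,   77.1,  118. ]))]
scene [(0.69, array([280., 184.]), array([-145.3,   84.6,   59. ]), 'if up', array([-195.7,    7.7,  118. ]))]
top [(0.41, array([266., 165.]), array([-18.2, 155.7,  59. ]), 'if up', array([-31.8, 145.7, 118. ]))]
```

View pics/wrist7.png

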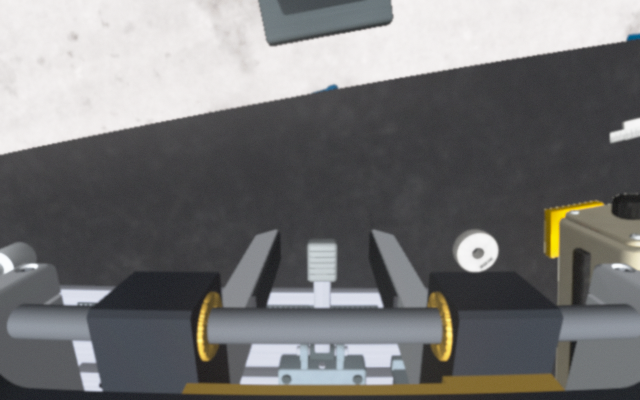

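View pics/scene7.png

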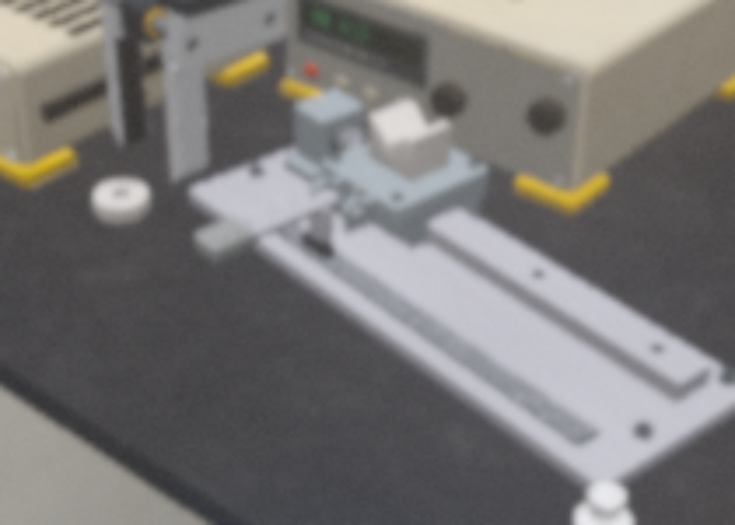

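The lever looks level and the pedal is at y' 76.6, where it was held. I'll check that it is fully down by pressing lightly on it with closed fingers.

```bash
python3 -m jog '[10,0,-1,0,0,0, 25,0,-1,0,0,0, 38,5,-1,0,0,0, 43,20,-1,0,0,0, 43,40,-1,0,0,0, 43,54,-1,0,0,0, 43,60,-1,0,0,0, 43,60,-1,0,0,0, 43,60,-1,0,0,0]' 0 10; python3 -c "
from h import *
st()"; python3 -m jog '[0,2,0,0,0,0, 0,4,0,0,0,0, 0,6,0,0,0,0, 0,7,0,0,0,0]'; python3 -c "
from h import *
st()"
```

```text
clock: 16.47
eef_pos: [504.5, -73.9, 89.3]
eef_rot: [-1.571, 0.0, -0.172]
wrist_force: [-0.1, 0.7, 0.1]
finger_gap: 0.5
t 16.47 slide [-141.6   76.9   89.3] Fs [-0.2  0.7  0.1] gap 0.5
clock: 16.8
eef_pos: [504.3, -73.8, 82.2]
eef_rot: [-1.571, -0.0, -0.172]
wrist_force: [-2.9, 0.4, 6.8]
finger_gap: 0.2
t 16.8 slide [-141.8   76.9   82.2] Fs [-2.9 -0.1  6.8] gap 0.2
```

```bash
python3 -m jog '[0,1,0,0,0,0, 0,2,0,0,0,0, 0,2,0,0,0,0]'; python3 -c "
from h import *
st()"; python3 -m jog '[0,-10,0,0,0,0, 0,-30,0,0,0,0, 0,-55,0,0,0,0, -15,-75,0,0,0,0, -40,-90,0,0,0,0, -60,-95,0,0,0,0, -60,-95,0,0,0,0, -60,-95,0,0,0,0, -60,-95,0,0,0,0]'; python3 - <<'E'
from h import *
st()
c=manip.camera("wrist")
print([(round(q["score"],2),np.round(W2S(atz(c,q["xy"],59)),1)) for q in manip.tip_of("pedal",c)][:2])
c=manip.camera("scene");cv2.imwrite("pics/s8.png",cv2.resize(c["img"][120:270,220:430,::-1],None,fx=3.5,fy=3.5))
E
```

```text
clock: 17.05
eef_pos: [504.1, -74.2, 80.9]
eef_rot: [-1.572, 0.0, -0.172]
wrist_force: [-7.6, -3.1, 11.6]
finger_gap: 0.7
t 17.05 slide [-141.9   76.4   80.9] Fs [-7.  -4.4 11.6] gap 0.7
clock: 17.8
eef_pos: [445.7, -63.6, 175.3]
eef_rot: [-1.571, -0.001, -0.172]
wrist_force: [0.1, 0.3, 0.5]
finger_gap: 0.4
t 17.8 slide [-201.4   76.9  175.3] Fs [0.  0.3 0.5] gap 0.4
[]
```

View pics/s8.png

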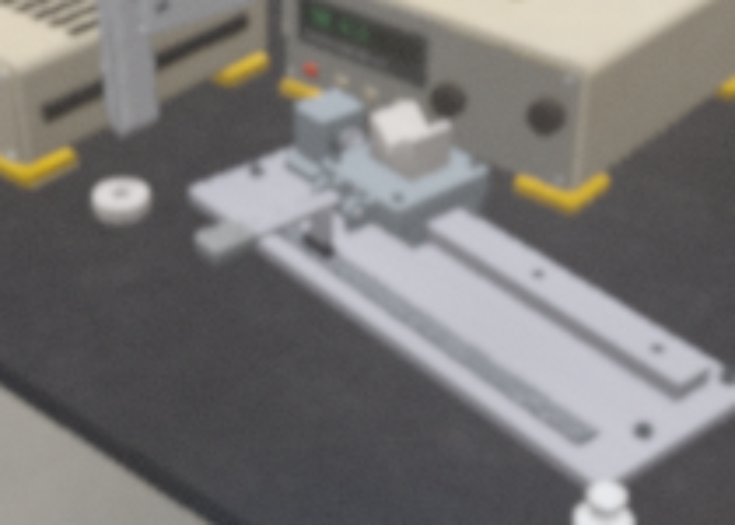

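The picture matches the one before the press. The lever is level (pedal at about (222,240)), the carriage is against the buffer, the ring and weight haven't moved, and the gripper is clear.

```bash
python3 -c "
from cell import manip
print(manip.sign_off())"
```

```text
the job is handed in; nothing more can be done
None
```

I handed the job in at about 18 s. The carriage appears clamped against the squeezed buffer with the brake lever down; sign-off gave no verdict.

**What I did:** I pinched the pedal from above and lifted the lever fully up. I slid the carriage along until the buffer pin met it (tool at slide y ≈ 72.4 mm), pressed on, and swung the lever down while holding that pressure. Then I let go and backed off.

**Checks:**
- **Force on the buffer:** at the wrist it was 11 to 12 N just before the brake engaged. Less about 1.3 N of friction, that is about 10 N on the buffer, which matches about 4 mm of squeeze at 2.5 N/mm. The highest single wrist reading was 13.5 N, near the bottom of the lever stroke. I could not measure the force after letting go.
- **Carriage after release:** the wrist camera put the pedal at y = 76.6 mm, where it had been held (76.5 mm).
- **Lever down:** a light press on the pedal with closed fingers met it within about 1 mm of the fully-down height and stayed firm to 11.6 N. That press also gave about 4 N of sideways force, but the pictures before and after it match.
- **Bystanders:** the ring gauge and weight showed no movement, and the gripper was clear at hand-in.

**Checks that failed or disagreed:** after that press, the pedal was not detected in the last wrist picture. The top camera's pedal reading after release was wrong (low score, pedal hidden by the arm). The scene camera put the pedal at y = 84.6 mm, about 8 mm off; I trusted the wrist camera.

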